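Find the weak contact blade of a charging dock and release its clamp

ROBOT

A 6-joint arm with a two-finger parallel gripper is mounted at the origin on the work surface. World frame = base frame: x ahead of the robot, y to its left, z up, the work surface at z = 0. Lengths are in m, angles in rad, forces in N, time in s.
With the tool pointing down it reaches from about 0.325 to 0.775 m from the base axis. Payload 9.3 kg.
Tool frame: the origin (TCP) lies at the very end of the fingers, on their centre line; the grasp point (between the pads) lies 19 mm behind it (r.grasp_offset is the distance from the TCP to the grasp point, in m); z points along the fingers, y is the line along which they close (so a half turn about z gives the same grasp; the last joint's range is limited). The gripper opens to 85 mm and grips with 20 to 120 N. Pads are 22 mm wide; open, the fingers measure 114 mm over their backs; the gripper's body (76 mm by 85 mm) begins 54 mm behind the grasp point. The pads swing forward as they close: fully open they stand 13 mm farther back than shut.
Start: joints at [0.992, 0.259, 0.021, 1.334, 0, 1.418], TCP at [0.227, 0.501, 0.231] pointing down, gripper open.
Joint ranges: [-3.04, 3.04], [-0.91, 1.82], [-1.04, 1.36], [-1.92, 1.95], [-1.52, 1.45], [-3.14, 3.14]. Speed limits (rad/s): [2.22, 2.22, 2.79, 3.14, 3.14, 3.14].

INTERFACE

Orientations are given as [roll, pitch, yaw] about the fixed x, y, z axes, in that order (R = Rz(yaw) Ry(pitch) Rx(roll)).
In Python, from cell import r, viewer gives the robot as it stands. The module is installed in compiled form; this text tells all that it offers.
- The arm moves only by the tool move_arm, never from a script. Its argument "motion" is one flat list of numbers, 7 for each row, row after row: the turn, a rotation vector about the tool's x, y, z in degrees, then the shift along the tool's x, y, z in cm, then the closure, from -1 (fully open) to 1 (shut). In form: [wx, wy, wz, tx, ty, tz, gripper, wx, wy, wz, tx, ty, tz, gripper, ...]. A call has 1 to 8 rows; each row is the pose to reach, as a shift and turn from the pose commanded when the call began, along the tool's axes at that moment; what a row does not reach only later rows make up. A row lasts 1/12 s, in which the tool goes at most 41.7 mm and 7.16 degrees, less where a joint would pass 70% of its speed; a pose out of reach is approached as far as the arm can. A call with a gripper value outside its range is refused whole. The fingers move at their own pace and stop on an object; "force" is the grip in N (left out, the last holds). Time passes only in rows, so rows that repeat a pose let the fingers close. It gives the time, the measured TCP pose, the force, the opening and the grip force at its end, in the units of the state.
- r.observe(): the state, without advancing time (a new reading comes with each control period).
- viewer.snapshot(name): name is "scene" or "top"; returns (picture, depth): 400x640x3 uint8, blue, green, red; 400x640 float32, m along the optical axis (not along the pixel's ray), 0 where there is no reading.
- viewer.camera_params(name): a dict with "fx", "fy", "cx", "cy" (pixels), "extrinsics" (4x4, takes a point from world to camera coordinates). Camera axes: x right, y down, z forward; pixel columns grow to the right and rows downward; lengths in m; the calibration is good to about 2 mm. A picture is of the moment at which its call begins. camera_params takes no time and is no camera call.
- r.sign_off(): hands the job in; it is judged then, once.
The state is a dict: "time_s": time; "joint_pos": joint angles; "joint_vel": joint speeds; "joint_torque": joint torques, N m; "position": TCP position; "eef_rot": TCP orientation; "wrist_force": force on the tool from outside, world axes, zero at the start; "torque": the same for the moment, N m; "gripper_width": opening from 0.0 (shut) to 1.0 (fully open); "grasp_force": force on a finger pad.
Only numpy, scipy, OpenCV 4.12 (cv2) and the standard library are available. Lean on these libraries where they do the work, as an engineer would, in place of code of your own. Each camera call takes 0.05 s, during which the arm holds its last target. There are 200 camera calls.

TASK

One of the three copper contact blades on the robot-battery charging dock has gone soft. From left to right, gently press the free tip of each blade down until it rests on its stop, hold it there a moment and feel how stiff it is, never pushing harder than 20 N; then push back the clamp lever of the softest blade to release it, leaving the other two clamped and everything else in its place.

Things in the scene. Friction and masses are not known exactly. Their poses are not given: they have to be found in the camera images.
- dock: Charging dock fixed to the bench: black base plate 210 (x) x 250 (y) x 20 mm with three grey seats side by side, 75 mm apart along y, each holding a copper blade and a clamp lever. Origin: centre of its underside; z up, x from the blades' free tips (robot side) to the levers (back), y to the robot's left. One blade, in a place that changes, is weak; nothing shows it but its feel.
- tip_left (a point): Centre of the top of the left blade's contact button at rest, nominally 75 mm above the table; seats are shimmed, so the true height is up to 6 mm more or less. Axes as the dock's. Blade: 18 mm wide, 2 mm thick, clamped at the back, reaching 95 mm towards the robot; button 14 mm across, 85 mm from the root. It goes down about 12 mm to its stop. All three alike in shape.
- pivot_left (a point): Pivot of the left clamp lever, nominally 92 mm above the table (shimmed like its blade, up to 6 mm either way), 140 mm behind that blade's tip point. Axes as the dock's. Lever: 9 mm steel bar with a 20 mm black ball, ball centre 60 mm from the pivot, swinging about the dock's y. All three alike.
- tip_middle (a point): Centre of the top of the middle blade's contact button at rest, nominally 75 mm above the table; seats are shimmed, so the true height is up to 6 mm more or less. Axes as the dock's. Stop: a solid steel pin under the button; there the force rises steeply, and over 20 N spoils the blade. All three alike in shape.
- pivot_middle (a point): Pivot of the middle clamp lever, nominally 92 mm above the table (shimmed like its blade, up to 6 mm either way), 140 mm behind that blade's tip point. Axes as the dock's. Clamped, a lever leans 35 degrees to the robot (ball 34 mm in front of and 49 mm above the pivot), at the start up to 9 degrees less. All three alike.
- tip_right (a point): Centre of the top of the right blade's contact button at rest, nominally 75 mm above the table; seats are shimmed, so the true height is up to 6 mm more or less. Axes as the dock's. At the button the weak blade takes about 0.25 N per mm (3 N at the stop), sound ones 0.6 to 0.8 (7 to 10 N). All three alike in shape.
- pivot_right (a point): Pivot of the right clamp lever, nominally 92 mm above the table (shimmed like its blade, up to 6 mm either way), 140 mm behind that blade's tip point. Axes as the dock's. Released, a lever leans 35 degrees to the back, against a solid end stop. It takes 1 to 2 N at the ball and stays where it is left. All three alike.
- blade_p (a joint): Deflection of one of the three blades in rad: 0 at rest, about 0.141 on its stop. Which place (left, middle, right) this blade is in changes every time.
- lever_p (a joint): Clamp lever of the seat that carries blade_p, in rad: 0 fully clamped (leaning to the robot), 1.22 fully released (leaning to the back). Which place it is in changes every time.
- blade_q (a joint): Deflection of one of the three blades in rad: 0 at rest, about 0.141 on its stop. Which place (left, middle, right) this blade is in changes every time.
- lever_q (a joint): Clamp lever of the seat that carries blade_q, in rad: 0 fully clamped (leaning to the robot), 1.22 fully released (leaning to the back). Which place it is in changes every time.
- blade_r (a joint): Deflection of one of the three blades in rad: 0 at rest, about 0.141 on its stop. Which place (left, middle, right) this blade is in changes every time.
- lever_r (a joint): Clamp lever of the seat that carries blade_r, in rad: 0 fully clamped (leaning to the robot), 1.22 fully released (leaning to the back). Which place it is in changes every time.
- collar: Bystander, leave it where it is: plain aluminium collar, 26 mm across, 14 mm high, lying on the dock's base plate between two blades; origin at the centre of its underside.
- driver: Bystander, leave it where it is: screwdriver lying on the table to the left of the dock; origin at its middle, x towards the blade.
- spanner: Bystander, leave it where it is: wrench lying on the table behind the dock; origin at its middle.
- wheel: Bystander, leave it where it is: green plastic roller wheel, 72 mm across, 34 mm high, standing flat on the table to the right of the dock; origin at the centre of its underside.
- spray: Bystander, leave it where it is: white bottle, 60 mm across, 150 mm high, upright at the left; origin at the centre of its underside.
- tray: Bystander, leave it where it is: grey parts tray 120 x 180 x 35 mm at the right; origin at the centre of its underside.
- hexshaft: Bystander, leave it where it is: steel shaft 13 mm thick, 140 mm long, lying on the table between robot and dock; origin midway along it.

How it is judged:
By the outcome, as a careful person would: the job done as asked, in the order asked, and still so for the second after the job is handed in, with the robot touching nothing.
It also fails if it takes over 72 s, if anything falls off the work surface, if the arm or the gripper's body presses on something with over 40 N, if the wrist force passes 120 N, or if a joint passes its speed limit or range.

## Working session

There is one attempt and no reset: what is moved stays moved. The work goes in short steps, Python scripts to look and compute and a tool call to move; the robot and the scene stay as the last step left them, time stands still between calls to the robot, and variables do not carry over. Pictures are saved under pics/ and viewed, at most 10 in all, crops included, and the job is handed in when it is done.

Besides the shell and the picture viewer there is one more tool, called as name(argument=value, ...) on one line, values as JSON. move_arm: Moves the arm, as the interface text tells. Its arguments: {"type":"object","properties":{"motion":{"type":"array","items":{"type":"number"}},"force":{"type":"number"}},"required":["motion"]}

```bash
mkdir -p pics
python3 - <<'E'
from cell import r, viewer
import cv2,numpy as np
for n in("scene","top"):
    p,d=viewer.snapshot(n); cv2.imwrite(f"pics/{n}0.png",p); np.save(f"{n}_d.npy",d)
    c=viewer.camera_params(n); print(n,c)
print(r.observe())
E
```

```text
scene {'fx': 399.68926564518165, 'fy': 399.68926564518165, 'cx': 319.33156263081, 'cy': 201.49416808787376, 'extrinsics': array([[ 0.91095082,  0.4120703 , -0.01914857, -0.54893389],
       [ 0.25435927, -0.59763684, -0.76034964, -0.10326317],
       [-0.3247614 ,  0.68777051, -0.64923167,  1.44102104],
       [ 0.        ,  0.        ,  0.        ,  1.        ]])}
top {'fx': 405.2041488979023, 'fy': 405.2041488979023, 'cx': 320.5990206875055, 'cy': 199.20063607703128, 'extrinsics': array([[-2.28887436e-02, -9.99721947e-01,  5.66862830e-03,
        -7.78333931e-04],
       [-9.90497193e-01,  2.19076591e-02, -1.35776892e-01,
         6.08245011e-01],
       [ 1.35614953e-01, -8.72252290e-03, -9.90723222e-01,
         1.12091503e+00],
       [ 0.00000000e+00,  0.00000000e+00,  0.00000000e+00,
         1.00000000e+00]])}
{'time_s': 0.1, 'joint_pos': array([ 9.92422610e-01,  2.59131757e-01,  2.08546703e-02,  1.33368702e+00,
       -1.64882011e-05,  1.41823868e+00]), 'joint_vel': array([-5.24933658e-04, -1.39564075e-03,  9.84368005e-04,  7.54228453e-05,
        1.04890932e-03, -2.57484830e-03]), 'joint_torque': array([ 4.48473031e-03, -5.56692231e+01,  3.45071447e+01,  1.15926174e-02,
       -1.58502253e-04,  3.15943133e-06]), 'position': array([0.22704025, 0.5006887 , 0.23073556]), 'eef_rot': array([-3.14043593e+00, -1.61166771e-04,  2.71577650e+00]), 'wrist_force': array([-1.07018453,  0.81067792, -0.38832558]), 'torque': array([0.01001664, 0.03471428, 0.01247059]), 'grasp_force': 0.0, 'gripper_width': 0.9961041586090413}
```

View pics/scene0.png

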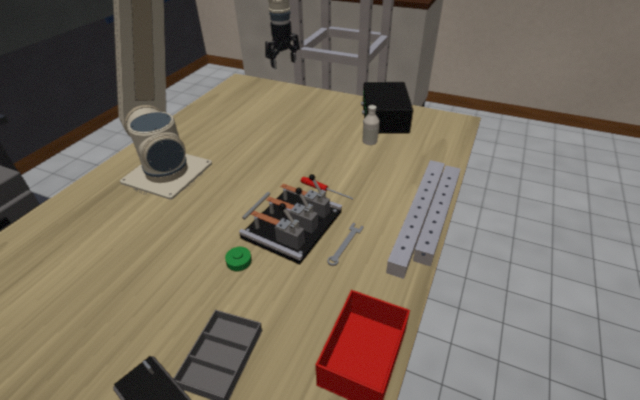

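View pics/top0.png

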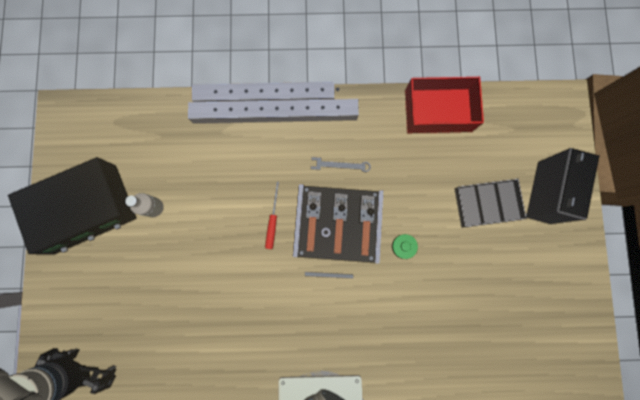

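Run:
```python
import cv2,numpy as np
p=cv2.imread("pics/top0.png")[175:275,285:395]
cv2.imwrite("pics/topc.png",cv2.resize(p,None,fx=6,fy=6,interpolation=cv2.INTER_CUBIC))
p=cv2.imread("pics/scene0.png")[165:265,230:350]
cv2.imwrite("pics/scenec.png",cv2.resize(p,None,fx=6,fy=6,interpolation=cv2.INTER_CUBIC))
```

```text
(no output)
```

View pics/topc.png

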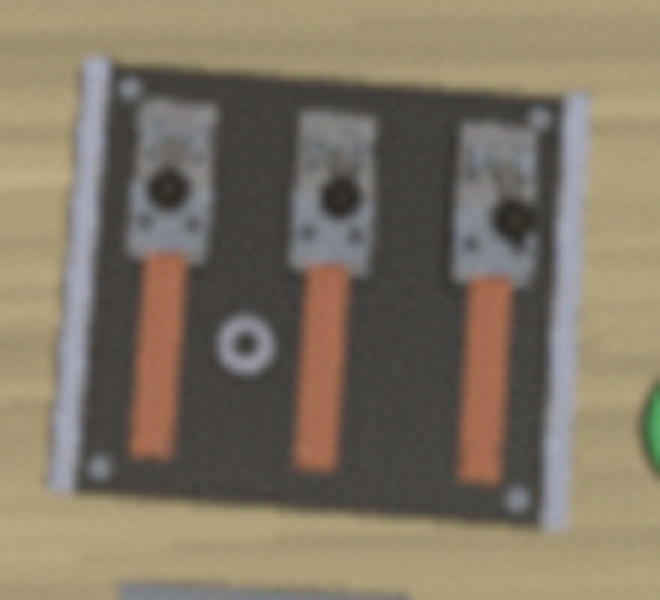

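View pics/scenec.png

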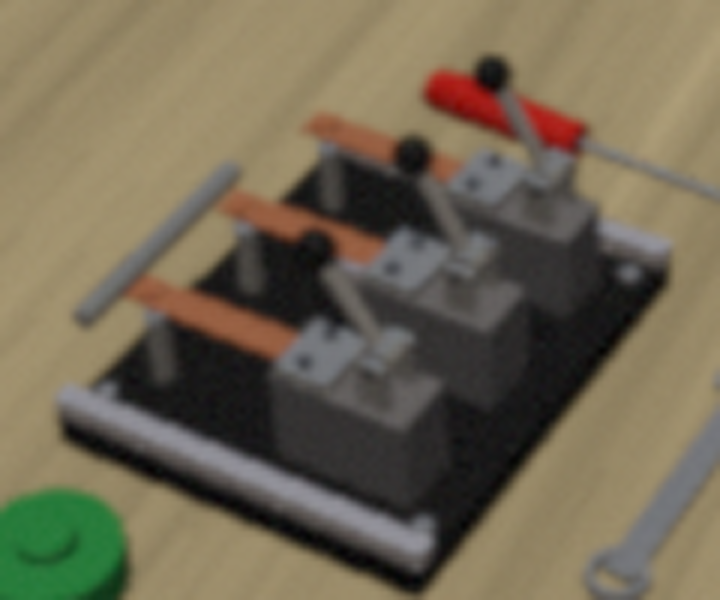

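```bash
cat > h.py <<'E'
import numpy as np, cv2
from cell import r, viewer
def w(n,u,v,d):
    c=viewer.camera_params(n);E=c['extrinsics']
    return E[:3,:3].T@(np.array([(u-c['cx'])/c['fx']*d,(v-c['cy'])/c['fy']*d,d])-E[:3,3])
def crop(U,V,o=(285,175)): return (U+.5)/6-.5+o[0],(V+.5)/6-.5+o[1]
E
python3 - <<'E'
from h import *
d=np.load("top_d.npy"); np.set_printoptions(precision=4,suppress=True)
for nm,tip,root,ball in(("L",(152,459),(167,253),(168,189)),("M",(317,470),(327,267),(341,198)),("R",(480,482),(491,278),(513,219))):
    tip=np.array(tip);root=np.array(root)
    for lab,f in(("end",.0),("button",.107),("mid",.5),("root",.95)):
        U,V=tip+f*(root-tip);u,v=crop(U,V); fm=max(f,.08)
        a,b=crop(*(tip+fm*(root-tip)));a=int(round(a));b=int(round(b))
        print(nm,lab,w("top",u,v,np.median(d[b-1:b+2,a-1:a+2])))
    u,v=crop(*ball);a=int(round(u));b=int(round(v)); print(nm,"ball",w("top",u,v,d[b-1:b+2,a-1:a+2].min()))
print([w("top",*crop(*q),d[int(round(crop(*q)[1])),int(round(crop(*q)[0]))]) for q in((130,88),(540,118),(100,467),(517,499))])
s=np.load("scene_d.npy")
for nm,q in(("L",(322,127)),("M",(237,203)),("R",(150,290))):
    u,v=crop(*q,o=(230,165));print(nm,w("scene",u,v,s[int(round(v)),int(round(u))]))
for nm,q in(("L",(490,72)),("M",(412,155)),("R",(318,248))):
    u,v=crop(*q,o=(230,165));print("ball",nm,w("scene",u,v,s[int(round(v)),int(round(u))]))
E
```

```text
L end [0.4609 0.0184 0.0744]
L button [0.4708 0.0174 0.0773]
L mid [0.5077 0.014  0.073 ]
L root [0.5503 0.0101 0.0739]
L ball [ 0.4504 -0.0043  1.1931]
M end [ 0.4542 -0.0567  0.0775]
M button [ 0.4639 -0.0574  0.0788]
M mid [ 0.5002 -0.0603  0.0768]
M root [ 0.5421 -0.0636  0.0759]
M ball [ 0.569  -0.0664  0.1595]
R end [ 0.4471 -0.1305  0.0791]
R button [ 0.4569 -0.1314  0.0791]
R mid [ 0.4932 -0.1351  0.0758]
R root [ 0.5354 -0.1392  0.0744]
R ball [ 0.5583 -0.1396  0.16  ]
[array([0.6409, 0.0266, 0.0232]), array([ 0.6215, -0.1725,  0.0243]), array([0.4581, 0.0443, 0.0211]), array([ 0.4385, -0.154 ,  0.0239])]
L [0.4758 0.0116 0.0787]
M [ 0.4647 -0.0578  0.0772]
R [ 0.461  -0.1341  0.0807]
ball L [0.5795 0.0013 0.1517]
ball M [ 0.5753 -0.0736  0.1547]
ball R [ 0.5654 -0.1466  0.1532]
```

```bash
cat >> h.py <<'E'
from scipy.spatial.transform import Rotation as Ro
YAW=np.deg2rad(174.6); DX=np.array([np.cos(np.deg2rad(-5.4)),np.sin(np.deg2rad(-5.4)),0])
def go(p):
    s=r.observe();R=Ro.from_euler('xyz',s['eef_rot']);T=Ro.from_euler('xyz',[np.pi,0,YAW])
    print("turn deg",np.round((R.inv()*T).as_rotvec(degrees=True),2),"shift cm",np.round(R.inv().apply(np.array(p)-s['position'])*100,2),
      "F",np.round(s['wrist_force'],2),"pos",np.round(s['position'],4),"t",s['time_s'],s['gripper_width'])
E
python3 -c "
from h import *
go([.471,.0174,.14])"
```

```text
turn deg [ -0.06  -0.02 -19.  ] shift cm [-42.18 -33.93   9.11] F [-1.07  0.81 -0.39] pos [0.227  0.5007 0.2307] t 0.1 0.9961041586090413
```

move_arm(motion=[0,0,-19,-42.2,-33.9,3,1,0,0,-19,-42.2,-33.9,3,1,0,0,-19,-42.2,-33.9,3,1,0,0,-19,-42.2,-33.9,3,1,0,0,-19,-42.2,-33.9,3,1,0,0,-19,-42.2,-33.9,3,1,0,0,-19,-42.2,-33.9,3,1,0,0,-19,-42.2,-33.9,3,1])

```text
time_s: 0.77
position: [0.3751, 0.2071, 0.213]
eef_rot: [3.142, 0.0, 3.048]
wrist_force: [-0.0, 0.6, -0.3]
gripper_width: -0.003
grasp_force: 0.0
```

```bash
python3 -c "
from h import *
go([.471,.0174,.14])"
```

```text
turn deg [0.   0.   0.03] shift cm [-11.32 -17.99   7.3 ] F [-0.03  0.58 -0.28] pos [0.3751 0.2071 0.213 ] t 0.7667 -0.0033731098341046916
```

move_arm(motion=[0,0,0,-10.5,-16.7,7.3,1,0,0,0,-10.5,-16.7,7.3,1,0,0,0,-10.5,-16.7,7.3,1,0,0,0,-10.5,-16.7,7.3,1,0,0,0,-10.5,-16.7,7.3,1,0,0,0,-10.5,-16.7,7.3,1,0,0,0,-10.5,-16.7,7.3,1,0,0,0,-10.5,-16.7,7.3,1])

```text
time_s: 1.43
position: [0.4634, 0.0329, 0.14]
eef_rot: [3.141, -0.001, 3.046]
wrist_force: [-1.1, 1.0, -0.0]
gripper_width: 0.0
grasp_force: 0.0
```

```bash
python3 -c "
from h import *
go([.471,.0174,.1])
p,d=viewer.snapshot('scene');cv2.imwrite('pics/s1.png',cv2.resize(p[105:265,230:400],None,fx=3.5,fy=3.5,interpolation=cv2.INTER_CUBIC))"
```

```text
turn deg [ 0.02 -0.07 -0.06] shift cm [-0.91 -1.47  4.  ] F [-1.06  0.96 -0.02] pos [0.4634 0.0329 0.14  ] t 1.4333 0.0002531503200546539
```

View pics/s1.png

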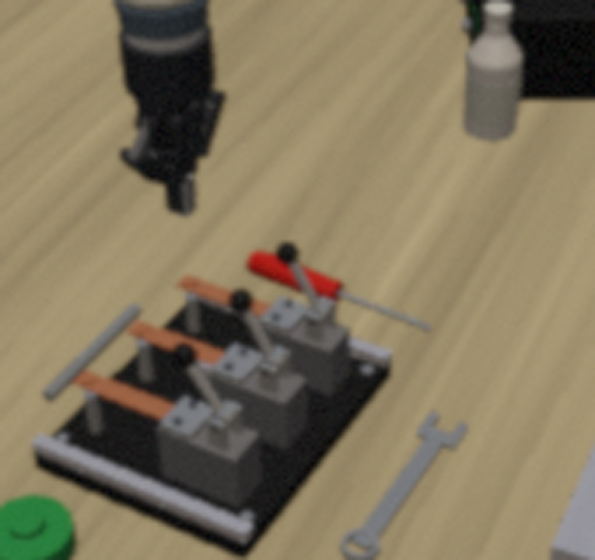

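The view shows the shut gripper above and just left of the left blade tip (fingers end around crop (182,210), tip at (190,283)). I'll correct sideways and lower to above the button.

move_arm(motion=[0,0,0,-0.9,-1.5,0,1,0,0,0,-0.9,-1.5,2,1,0,0,0,-0.9,-1.5,3.5,1,0,0,0,-0.9,-1.5,4.5,1,0,0,0,-0.9,-1.5,5,1,0,0,0,-0.9,-1.5,5,1,0,0,0,-0.9,-1.5,5,1,0,0,0,-0.9,-1.5,5,1])

```text
time_s: 2.15
position: [0.4717, 0.0176, 0.0911]
eef_rot: [-3.142, 0.001, 3.048]
wrist_force: [1.1, -0.0, 0.2]
gripper_width: -0.0
grasp_force: 0.0
```

```bash
python3 -c "
from h import *
go([.471,.0174,.08])"
```

```text
turn deg [-0.    0.08  0.06] shift cm [ 0.07 -0.03  1.11] F [ 1.05 -0.04  0.18] pos [0.4717 0.0176 0.0911] t 2.15 -6.331714972845131e-05
```

move_arm(motion=[0,0,0,0,0,0.3,1,0,0,0,0,0,0.6,1,0,0,0,0,0,0.9,1,0,0,0,0,0,1.0,1,0,0,0,0,0,1.0,1,0,0,0,0,0,1.0,1])

```text
time_s: 2.65
position: [0.4712, 0.017, 0.0801]
eef_rot: [3.142, -0.0, 3.047]
wrist_force: [-0.6, 0.3, -0.2]
gripper_width: 0.003
grasp_force: 0.0
```

move_arm(motion=[0,0,0,0,0,0.2,1,0,0,0,0,0,0.4,1,0,0,0,0,0,0.6,1,0,0,0,0,0,0.6,1,0,0,0,0,0,0.6,1,0,0,0,0,0,0.6,1])

```text
time_s: 3.15
position: [0.4714, 0.0171, 0.0743]
eef_rot: [-3.142, 0.0, 3.047]
wrist_force: [1.0, -0.8, 1.9]
gripper_width: -0.001
grasp_force: 0.9
```

move_arm(motion=[0,0,0,0,0,0.2,1,0,0,0,0,0,0.4,1,0,0,0,0,0,0.4,1,0,0,0,0,0,0.4,1,0,0,0,0,0,0.4,1])

```text
time_s: 3.57
position: [0.4715, 0.0171, 0.0703]
eef_rot: [-3.142, 0.0, 3.047]
wrist_force: [0.5, -0.1, 4.3]
gripper_width: 0.003
grasp_force: 2.3
```

move_arm(motion=[0,0,0,0,0,0.1,1,0,0,0,0,0,0.2,1,0,0,0,0,0,0.2,1,0,0,0,0,0,0.2,1,0,0,0,0,0,0.2,1])

```text
time_s: 3.98
position: [0.4715, 0.0171, 0.0684]
eef_rot: [-3.142, 0.001, 3.047]
wrist_force: [-0.2, -0.8, 6.7]
gripper_width: 0.001
grasp_force: 3.0
```

move_arm(motion=[0,0,0,0,0,0.1,1,0,0,0,0,0,0.1,1,0,0,0,0,0,0.1,1,0,0,0,0,0,0.1,1])

```text
time_s: 4.32
position: [0.4716, 0.017, 0.0675]
eef_rot: [-3.142, 0.001, 3.047]
wrist_force: [0.3, -0.9, 6.1]
gripper_width: 0.002
grasp_force: 3.3
```

move_arm(motion=[0,0,0,0,0,0.1,1,0,0,0,0,0,0.1,1,0,0,0,0,0,0.1,1])

```text
time_s: 4.57
position: [0.4717, 0.017, 0.0666]
eef_rot: [-3.142, 0.001, 3.047]
wrist_force: [-0.6, 0.4, 7.8]
gripper_width: -0.003
grasp_force: 3.7
```

move_arm(motion=[0,0,0,0,0,0.05,1,0,0,0,0,0,0.05,1,0,0,0,0,0,0.05,1])

```text
time_s: 4.82
position: [0.4717, 0.017, 0.0661]
eef_rot: [-3.142, 0.001, 3.047]
wrist_force: [-0.7, 0.4, 7.1]
gripper_width: -0.004
grasp_force: 3.8
```

move_arm(motion=[0,0,0,0,0,0.05,1,0,0,0,0,0,0.05,1,0,0,0,0,0,0.05,1])

```text
time_s: 5.07
position: [0.4717, 0.017, 0.0656]
eef_rot: [-3.142, 0.001, 3.047]
wrist_force: [-0.4, -0.1, 7.0]
gripper_width: 0.003
grasp_force: 4.0
```

move_arm(motion=[0,0,0,0,0,0.05,1,0,0,0,0,0,0.05,1,0,0,0,0,0,0.05,1])

```text
time_s: 5.32
position: [0.4718, 0.017, 0.0653]
eef_rot: [-3.141, 0.001, 3.047]
wrist_force: [-1.0, -0.3, 10.3]
gripper_width: -0.001
grasp_force: 4.7
```

move_arm(motion=[0,0,0,0,0,0.05,1,0,0,0,0,0,0.05,1,0,0,0,0,0,0.05,1])

```text
time_s: 5.57
position: [0.4718, 0.017, 0.065]
eef_rot: [-3.142, 0.002, 3.047]
wrist_force: [-1.6, 0.2, 11.7]
gripper_width: -0.001
grasp_force: 6.2
```

move_arm(motion=[0,0,0,0,0,0.03,1,0,0,0,0,0,0.03,1,0,0,0,0,0,0.03,1])

```text
time_s: 5.82
position: [0.4718, 0.017, 0.0648]
eef_rot: [-3.141, 0.002, 3.047]
wrist_force: [-2.8, 0.2, 14.4]
gripper_width: -0.005
grasp_force: 7.1
```

Knee at z≈65.5 mm, ~8 N, then steep: the left blade is on its stop and sound (~0.7 N/mm). Hold, then lift.

move_arm(motion=[0,0,0,0,0,0,1,0,0,0,0,0,0,1,0,0,0,0,0,0,1,0,0,0,0,0,0,1,0,0,0,0,0,0,1,0,0,0,0,0,0,1,0,0,0,0,0,0,1,0,0,0,0,0,0,1])

```text
time_s: 6.48
position: [0.4719, 0.017, 0.0649]
eef_rot: [-3.141, 0.002, 3.047]
wrist_force: [-3.0, -0.5, 14.4]
gripper_width: -0.004
grasp_force: 7.0
```

move_arm(motion=[0,0,0,0,0,-0.7,1,0,0,0,0,0,-1.5,1,0,0,0,0,0,-3,1,0,0,0,0,-2.5,-3,1,0,0,0,0,-5,-3,1,0,0,0,0,-7,-3,1,0,0,0,0,-7.5,-3,1,0,0,0,0,-7.5,-3,1])

```text
time_s: 7.15
position: [0.464, -0.0585, 0.0937]
eef_rot: [3.141, -0.001, 3.045]
wrist_force: [-0.4, 0.8, 0.1]
gripper_width: -0.0
grasp_force: 0.0
```

move_arm(motion=[0,0,0,0,0,0.5,1,0,0,0,0,0,1,1,0,0,0,0,0,1,1,0,0,0,0,0,1,1])

```text
time_s: 7.48
position: [0.4639, -0.0567, 0.0833]
eef_rot: [3.141, -0.001, 3.049]
wrist_force: [-0.0, -0.1, 0.1]
gripper_width: -0.004
grasp_force: 0.0
```

```bash
python3 -c "
from h import *
go([.464,-.0575,.08])"
```

```text
turn deg [ 0.02 -0.07  0.07] shift cm [-0.02 -0.08  0.33] F [-0.   -0.12  0.1 ] pos [ 0.4639 -0.0567  0.0833] t 7.4833 -0.003591583302531297
```

move_arm(motion=[0,0,0,0,-0.05,0.2,1,0,0,0,0,-0.05,0.4,1,0,0,0,0,-0.05,0.6,1,0,0,0,0,-0.05,0.6,1,0,0,0,0,-0.05,0.6,1])

```text
time_s: 7.9
position: [0.4641, -0.058, 0.0778]
eef_rot: [3.142, -0.0, 3.047]
wrist_force: [-0.7, 0.3, 0.3]
gripper_width: -0.0
grasp_force: 0.0
```

move_arm(motion=[0,0,0,0,0,0.2,1,0,0,0,0,0,0.4,1,0,0,0,0,0,0.4,1,0,0,0,0,0,0.4,1])

```text
time_s: 8.23
position: [0.4643, -0.0581, 0.0739]
eef_rot: [-3.142, 0.0, 3.047]
wrist_force: [-0.1, -0.2, 0.4]
gripper_width: -0.001
grasp_force: 0.6
```

move_arm(motion=[0,0,0,0,0,0.2,1,0,0,0,0,0,0.3,1,0,0,0,0,0,0.3,1,0,0,0,0,0,0.3,1])

```text
time_s: 8.57
position: [0.4643, -0.0581, 0.0709]
eef_rot: [-3.142, 0.0, 3.047]
wrist_force: [0.7, -0.7, 2.8]
gripper_width: 0.001
grasp_force: 1.0
```

move_arm(motion=[0,0,0,0,0,0.2,1,0,0,0,0,0,0.3,1,0,0,0,0,0,0.3,1,0,0,0,0,0,0.3,1])

```text
time_s: 8.9
position: [0.4645, -0.0581, 0.0679]
eef_rot: [-3.142, 0.0, 3.047]
wrist_force: [1.5, 1.2, 2.2]
gripper_width: -0.0
grasp_force: 1.5
```

move_arm(motion=[0,0,0,0,0,0.1,1,0,0,0,0,0,0.1,1,0,0,0,0,0,0.1,1])

```text
time_s: 9.15
position: [0.4645, -0.0582, 0.0671]
eef_rot: [-3.142, 0.001, 3.047]
wrist_force: [1.9, -0.3, 5.3]
gripper_width: -0.001
grasp_force: 2.2
```

move_arm(motion=[0,0,0,0,0,0.05,1,0,0,0,0,0,0.05,1,0,0,0,0,0,0.05,1])

```text
time_s: 9.4
position: [0.4646, -0.0582, 0.0668]
eef_rot: [-3.141, 0.001, 3.047]
wrist_force: [1.3, 0.7, 8.4]
gripper_width: 0.001
grasp_force: 3.7
```

move_arm(motion=[0,0,0,0,0,0.05,1,0,0,0,0,0,0.05,1,0,0,0,0,0,0.05,1])

```text
time_s: 9.65
position: [0.4646, -0.0582, 0.0665]
eef_rot: [-3.141, 0.001, 3.047]
wrist_force: [1.7, 0.3, 9.9]
gripper_width: -0.001
grasp_force: 5.1
```

Stop reached at ~67.3 mm with only ~3 N: the middle blade is weak. Hold, then on to the right blade.

move_arm(motion=[0,0,0,0,0,0.03,1,0,0,0,0,0,0.03,1,0,0,0,0,0,0.03,1,0,0,0,0,0,0.03,1,0,0,0,0,0,0.03,1,0,0,0,0,0,0.03,1,0,0,0,0,0,0.03,1,0,0,0,0,0,0.03,1])

```text
time_s: 10.32
position: [0.4647, -0.0582, 0.0663]
eef_rot: [-3.141, 0.001, 3.047]
wrist_force: [0.2, 0.8, 13.0]
gripper_width: 0.002
grasp_force: 6.0
```

move_arm(motion=[0,0,0,0,0,-0.7,1,0,0,0,0,0,-1.5,1,0,0,0,0,0,-3,1,0,0,0,0,-2.5,-3,1,0,0,0,0,-5,-3,1,0,0,0,0,-7,-3,1,0,0,0,0,-7.5,-3,1,0,0,0,0,-7.5,-3,1])

```text
time_s: 10.98
position: [0.4566, -0.1336, 0.0955]
eef_rot: [3.141, -0.001, 3.045]
wrist_force: [0.4, -0.5, -0.2]
gripper_width: 0.0
grasp_force: 0.0
```

move_arm(motion=[0,0,0,0,0,0.5,1,0,0,0,0,0,1,1,0,0,0,0,0,1,1,0,0,0,0,0,1,1])

```text
time_s: 11.32
position: [0.4568, -0.1318, 0.0851]
eef_rot: [3.141, -0.001, 3.049]
wrist_force: [0.4, 0.0, 0.3]
gripper_width: 0.0
grasp_force: 0.0
```

```bash
python3 -c "
from h import *
go([.457,-.132,.08])"
```

```text
turn deg [ 0.03 -0.07  0.07] shift cm [-0.02 -0.02  0.51] F [0.41 0.05 0.27] pos [ 0.4568 -0.1318  0.0851] t 11.3167 0.00013632735584419683
```

move_arm(motion=[0,0,0,0,0,0.2,1,0,0,0,0,0,0.4,1,0,0,0,0,0,0.6,1,0,0,0,0,0,0.6,1,0,0,0,0,0,0.6,1])

```text
time_s: 11.73
position: [0.4571, -0.1327, 0.0795]
eef_rot: [3.142, -0.0, 3.047]
wrist_force: [0.0, -0.3, 0.5]
gripper_width: -0.001
grasp_force: 0.0
```

move_arm(motion=[0,0,0,0,0,0.2,1,0,0,0,0,0,0.4,1,0,0,0,0,0,0.4,1,0,0,0,0,0,0.4,1])

```text
time_s: 12.07
position: [0.4572, -0.1328, 0.0757]
eef_rot: [-3.142, 0.0, 3.047]
wrist_force: [-0.4, 0.3, 3.1]
gripper_width: 0.0
grasp_force: 1.5
```

move_arm(motion=[0,0,0,0,0,0.2,1,0,0,0,0,0,0.3,1,0,0,0,0,0,0.3,1,0,0,0,0,0,0.3,1])

```text
time_s: 12.4
position: [0.4573, -0.1328, 0.0727]
eef_rot: [-3.141, 0.0, 3.047]
wrist_force: [0.0, 0.8, 6.0]
gripper_width: -0.002
grasp_force: 2.7
```

move_arm(motion=[0,0,0,0,0,0.2,1,0,0,0,0,0,0.3,1,0,0,0,0,0,0.3,1,0,0,0,0,0,0.3,1])

```text
time_s: 12.73
position: [0.4575, -0.1329, 0.0699]
eef_rot: [-3.141, 0.001, 3.047]
wrist_force: [-0.3, -0.3, 7.0]
gripper_width: 0.001
grasp_force: 3.8
```

move_arm(motion=[0,0,0,0,0,0.1,1,0,0,0,0,0,0.1,1,0,0,0,0,0,0.1,1])

```text
time_s: 12.98
position: [0.4575, -0.1329, 0.069]
eef_rot: [-3.141, 0.001, 3.047]
wrist_force: [-0.5, 0.7, 7.9]
gripper_width: 0.002
grasp_force: 4.2
```

move_arm(motion=[0,0,0,0,0,0.05,1,0,0,0,0,0,0.05,1,0,0,0,0,0,0.05,1])

```text
time_s: 13.23
position: [0.4576, -0.1329, 0.0686]
eef_rot: [-3.141, 0.001, 3.047]
wrist_force: [-0.7, 0.7, 9.0]
gripper_width: -0.002
grasp_force: 4.4
```

move_arm(motion=[0,0,0,0,0,0.05,1,0,0,0,0,0,0.05,1,0,0,0,0,0,0.05,1])

```text
time_s: 13.48
position: [0.4576, -0.1329, 0.0681]
eef_rot: [-3.141, 0.001, 3.047]
wrist_force: [-1.6, 0.8, 9.6]
gripper_width: 0.0
grasp_force: 4.6
```

move_arm(motion=[0,0,0,0,0,0.05,1,0,0,0,0,0,0.05,1,0,0,0,0,0,0.05,1])

```text
time_s: 13.73
position: [0.4576, -0.1329, 0.0677]
eef_rot: [-3.141, 0.001, 3.047]
wrist_force: [-1.4, 0.9, 9.6]
gripper_width: 0.001
grasp_force: 5.0
```

move_arm(motion=[0,0,0,0,0,0.05,1,0,0,0,0,0,0.05,1,0,0,0,0,0,0.05,1])

```text
time_s: 13.98
position: [0.4577, -0.133, 0.0674]
eef_rot: [-3.141, 0.002, 3.047]
wrist_force: [-1.1, 1.1, 12.9]
gripper_width: -0.002
grasp_force: 6.5
```

move_arm(motion=[0,0,0,0,0,0.03,1,0,0,0,0,0,0.03,1,0,0,0,0,0,0.03,1])

```text
time_s: 14.23
position: [0.4577, -0.1329, 0.0673]
eef_rot: [-3.141, 0.002, 3.047]
wrist_force: [-2.7, 1.2, 14.7]
gripper_width: -0.0
grasp_force: 7.3
```

move_arm(motion=[0,0,0,0,0,0,1,0,0,0,0,0,0,1,0,0,0,0,0,0,1,0,0,0,0,0,0,1,0,0,0,0,0,0,1,0,0,0,0,0,0,1,0,0,0,0,0,0,1,0,0,0,0,0,0,1])

```text
time_s: 14.9
position: [0.4577, -0.1329, 0.0673]
eef_rot: [-3.141, 0.002, 3.048]
wrist_force: [-2.9, 1.1, 14.4]
gripper_width: -0.002
grasp_force: 7.3
```

move_arm(motion=[0,0,0,0,0,-0.7,1,0,0,0,0,0,-2,1,0,0,0,0,0,-5,1,0,0,0,0,2.5,-7,1,0,0,0,0,5,-7,1,0,0,0,0,7,-7,1,0,0,0,0,7.5,-7,1,0,0,0,0,7.5,-7,1])

```text
time_s: 15.57
position: [0.464, -0.0571, 0.1361]
eef_rot: [3.142, -0.001, 3.05]
wrist_force: [-1.2, 0.1, -0.9]
gripper_width: -0.002
grasp_force: 0.0
```

move_arm(motion=[0,0,0,-2,0,0,1,0,0,0,-4,0,0,1,0,0,0,-5.5,0,0,1,0,0,0,-6,0,0,1,0,0,0,-6,0,0,1,0,0,0,-6,0,0,1])

```text
time_s: 16.07
position: [0.5232, -0.0642, 0.1357]
eef_rot: [3.141, -0.002, 3.047]
wrist_force: [-0.2, 1.4, -0.5]
gripper_width: -0.004
grasp_force: 0.0
```

```bash
python3 -c "
from h import *
go([.524,-.0634,.135])
p,d=viewer.snapshot('scene');cv2.imwrite('pics/s2.png',cv2.resize(p[125:265,230:370],None,fx=4,fy=4,interpolation=cv2.INTER_CUBIC))"
```

```text
turn deg [ 0.01 -0.1  -0.03] shift cm [-0.08  0.09  0.07] F [-0.17  1.36 -0.46] pos [ 0.5232 -0.0642  0.1357] t 16.0667 -0.0040032578746675195
```

View pics/s2.png

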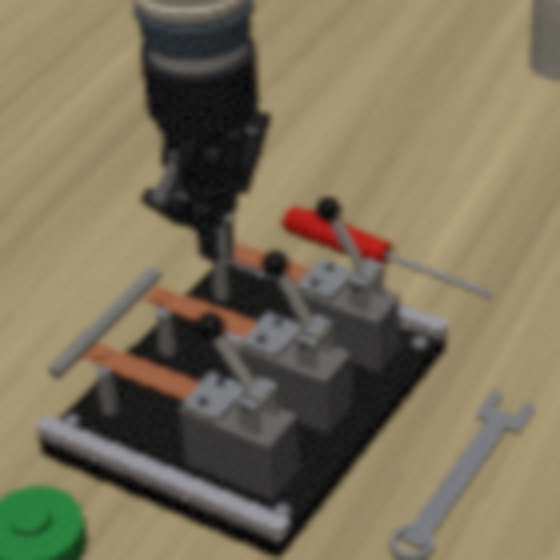

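The fingers (crop ~(210,250)) stand in front of the middle lever's ball (275,263), in line with it. Push back.

move_arm(motion=[0,0,0,-1,0,0,1,0,0,0,-2,0,0,1,0,0,0,-2.8,0,0,1,0,0,0,-3.5,0,0,1,0,0,0,-4.2,0,0,1,0,0,0,-5,0,0,1,0,0,0,-5,0,0,1,0,0,0,-5,0,0,1])

```text
time_s: 16.78
position: [0.5742, -0.0684, 0.1359]
eef_rot: [3.142, -0.0, 3.048]
wrist_force: [-0.1, 0.8, -0.3]
gripper_width: -0.001
grasp_force: 0.0
```

move_arm(motion=[0,0,0,-0.7,0,0,1,0,0,0,-1.4,0,0,1,0,0,0,-2.1,0,0,1,0,0,0,-2.8,0,0,1,0,0,0,-3.5,0,0,1,0,0,0,-3.5,0,0,1,0,0,0,-3.5,0,0,1])

```text
time_s: 17.37
position: [0.6091, -0.0718, 0.136]
eef_rot: [3.142, 0.0, 3.047]
wrist_force: [-0.5, -0.1, -0.5]
gripper_width: -0.003
grasp_force: 0.0
```

move_arm(motion=[0,0,0,-0.2,0,0,1,0,0,0,-0.4,0,0,1,0,0,0,-0.5,0,0,1,0,0,0,-0.5,0,0,1,0,0,0,-0.5,0,0,1])

```text
time_s: 17.78
position: [0.613, -0.0721, 0.1361]
eef_rot: [3.142, -0.001, 3.047]
wrist_force: [-3.6, 0.9, -0.8]
gripper_width: -0.003
grasp_force: 2.0
```

move_arm(motion=[0,0,0,-0.1,0,0,1,0,0,0,-0.2,0,0,1,0,0,0,-0.2,0,0,1,0,0,0,-0.2,0,0,1])

```text
time_s: 18.12
position: [0.6135, -0.0721, 0.1359]
eef_rot: [-3.142, -0.004, 3.047]
wrist_force: [-11.0, 1.0, 1.8]
gripper_width: -0.002
grasp_force: 5.6
```

```bash
python3 -c "
from h import *
go([.613,-.072,.135])
p,d=viewer.snapshot('scene');cv2.imwrite('pics/s3.png',cv2.resize(p[125:265,230:370],None,fx=4,fy=4,interpolation=cv2.INTER_CUBIC))"
```

```text
turn deg [-0.   -0.23 -0.  ] shift cm [0.05 0.01 0.09] F [-10.98   0.98   1.82] pos [ 0.6135 -0.0721  0.1359] t 18.1167 -0.001723799696095817
```

View pics/s3.png

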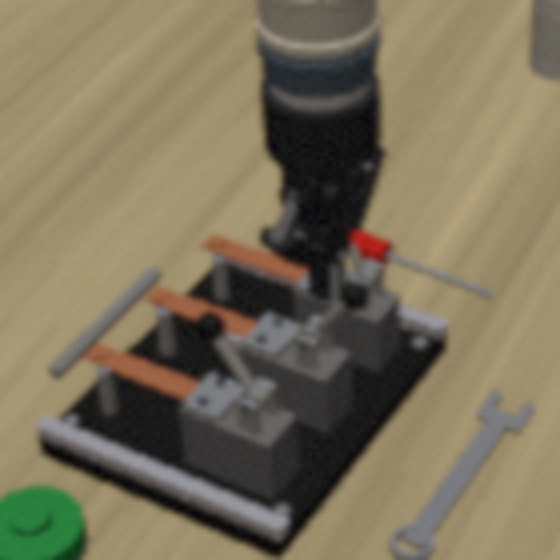

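The middle lever leans to the back against its end stop (ball at crop (355,293), force up to 11 N). Back off the way I came, then up, and check.

move_arm(motion=[0,0,0,1,0,0,1,0,0,0,3,0,0,1,0,0,0,6,0,0,1,0,0,0,9,0,0,1,0,0,0,12,0,-2,1,0,0,0,15,0,-5,1,0,0,0,18,0,-8,1,0,0,0,18,0,-8,1])

```text
time_s: 18.83
position: [0.4344, -0.0551, 0.2218]
eef_rot: [-3.14, 0.007, 3.048]
wrist_force: [0.5, -0.6, 1.0]
gripper_width: -0.0
grasp_force: 0.0
```

move_arm(motion=[0,0,0,3,0,0,1,0,0,0,5,0,0,1,0,0,0,5,0,0,1,0,0,0,5,0,0,1])

```text
time_s: 19.17
position: [0.3868, -0.0509, 0.217]
eef_rot: [-3.141, 0.003, 3.047]
wrist_force: [0.1, -0.4, 0.5]
gripper_width: -0.002
grasp_force: 0.0
```

```bash
python3 -c "
from h import *
go([.4,-.05,.2])
p,d=viewer.snapshot('scene');cv2.imwrite('pics/s4.png',cv2.resize(p[125:265,230:370],None,fx=4,fy=4,interpolation=cv2.INTER_CUBIC))"
```

```text
turn deg [-0.03  0.16 -0.02] shift cm [-1.3   0.21  1.71] F [ 0.06 -0.42  0.49] pos [ 0.3868 -0.0509  0.217 ] t 19.1667 -0.002096427894631741
```

View pics/s4.png

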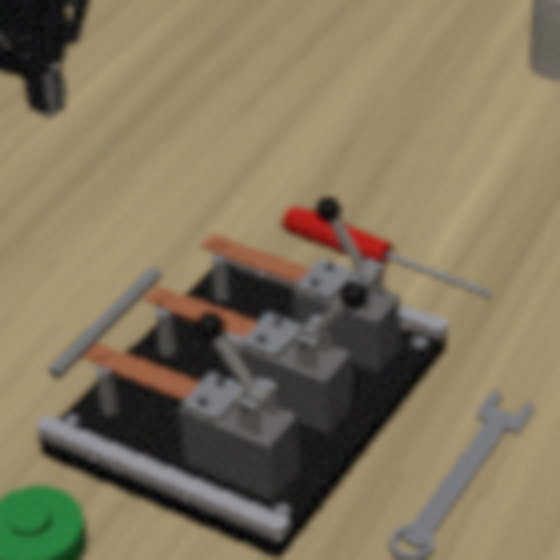

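The middle lever stays released (ball at (354,293)). The left and right levers are still clamped (balls at (328,209) and (212,325)), everything else is in place, and the robot is clear.

```bash
python3 -c "
from cell import r
print(r.sign_off())"
```

```text
the job is handed in; nothing more can be done
None
```

Job handed in: I pressed all three blades to their stops from left to right, with readings no higher than about 15 N. The middle blade was the soft one (about 0.27 N/mm, against 0.7–0.8 for the others), and I pushed its lever back to its end stop, leaving the left and right blades clamped.

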